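Clamp a glass reference cell square in the light path of a transmission tester

TASK

Put the longer of the two glass cells into the tester so that its clear faces look along the light path: slide the clamp jaw back, lift the cell from the rack by its frosted sides (do not touch the clear faces), set it down gently, upright, on the white seat between the end stops, then slide the jaw up by its knob until its sprung foot presses the cell snugly against the black fence, firmly enough to hold it square but lightly enough not to crack the glass. Let go and leave the short cell in the rack.

Things in the scene. Friction and masses are not known exactly. Their poses are not given: they have to be found in the camera images.
- cell_holder: Light tester, fixed: grey plate 150x232x8 mm, light path along its y axis 40 mm above the bench; finned black lamp at +y, detector at -y, both up to 82 mm high beyond |y| 68 mm; their 24 mm barrels end at |y| 34 mm. Origin: on the bench, under the seat's middle; x points from jaw to fence. Black fence: flat face at x +12 mm, 32 mm wide, top 30 mm above the bench. Heading differs.
- seat_pad: White seat the cell stands on, fixed. Origin: middle of its top, 12 mm above the bench over the tester's origin, same axes; it reaches from x -32 to +12 mm. Two end stops 6 mm high at y +17.5 and -17.5 mm (35 mm apart), from x -16 to +11 mm; the 32 mm long cell goes between them. A cell touching the fence has its middle at x 0.
- clamp_jaw (a joint): Jaw, slides along the tester's x: 0 = nearest the fence, 0.045 m = fully back; starts too far forward for a cell. About 8 N moves it and it stays where left. Its white foot (22 mm wide, 14 to 28 mm above the bench) has a spring, 8 N/mm, 3 mm of give, and stands 40 to 54 mm before the knob axis: set by a screw, differs, not measured, so contact must be felt.
- jaw_knob (a point): Grip point of the jaw's upright black knob, 14 mm across, on its axis 50 mm above the bench (grip from 34 to 61 mm), on a 32x40 mm block 28 mm high; at tester x = -34 mm minus the jaw's value, y 0. Pushing the cell, the push needed rises above the guide's 8 N by the force on the glass: at 3 N it holds, 5 N is good, over 8 N slips back when released, over 12 N cracks it.
- cell_rack: Grey plastic rack, 58 x 112 x 20 mm, fixed, with two pockets 27 x 35 mm and 10 mm deep, 54 mm apart along its y axis; one cell stands in each. Origin: middle of its underside, on the 2 mm bench mat.
- long_cell: The cell to clamp: sealed rectangular glass cell, 24 mm (its x) by 32 mm (its y) by 56 mm high, white stopper 17 x 26 x 8 mm on top, about 70 g. Frosted sides (for holding, 24 mm apart) face its +x and -x, clear faces its +y and -y. Either way round will do. Origin: middle of its underside, z up. Stands in either pocket.
- long_cell_windows: The two clear faces of the long cell: glass plates 20 mm wide on its +y and -y ends, not to be touched with the fingers. Origin and axes as for the long cell.
- short_cell: Another cell, like the long one but only 16 mm along its y; it stays in the rack. Origin: middle of its underside.
Mind the look-alikes: they are no part of the job. Leave any yellow look-alike of the short_cell alone.

How it is judged (in metres and radians):
On the way:
1. the long cell stands on the seat between fence and drawn-back jaw, nothing pressing on it yet (horizontal distance between long_cell and seat_pad below 0.018 m and z of long_cell in the frame of seat_pad below 0.003 m and angle between long_cell's own z axis and vertical below 0.06 rad and contact force between long_cell and cell_rack below 0.01 N and contact force between long_cell and clamp_jaw below 0.5 N), for 0.2 s.
At the end, for the whole second after the job is handed in: The long cell stands upright on the seat (within 2 mm in height and 2 degrees), against the fence (within 1.5 mm) and between the end stops, its clear faces square to the light path within 2 degrees, and the jaw alone presses it there with at least 3 N; the short cell stands in the rack (x of long_cell in the frame of seat_pad between -0.0015 and 0.0015 m and y of long_cell in the frame of seat_pad between -0.003 and 0.003 m and z of long_cell in the frame of seat_pad between -0.002 and 0.002 m and angle between the y axis of long_cell and the y axis of cell_holder, either way round below 0.035 rad and angle between long_cell's own z axis and vertical below 0.035 rad and contact force between long_cell and clamp_jaw above 3 N and linear speed of long_cell below 0.01 m/s and horizontal distance between short_cell and cell_rack below 0.035 m and angle between short_cell's own z axis and vertical below 0.1 rad); the robot touches nothing.
It fails at once if the jaw presses the glass with more than 12 N (contact force between long_cell and clamp_jaw above 12 N).
It fails at once if the fingers press on a clear face of the long cell (contact force between the fingers and long_cell_windows above 0.5 N).
It fails at once if the long cell is pushed down hard on the seat (more than 45 N) (contact force between long_cell and seat_pad above 45 N).
It fails at once if the long cell is dropped on the seat (lands faster than 0.4 m/s, a fall of about 8 mm) (horizontal distance between long_cell and seat_pad below 0.02 m and z of long_cell in the frame of seat_pad below 0.012 m and linear speed of long_cell above 0.4 m/s).
It fails at once if the short cell is lifted or knocked over (distance of short_cell from where it was at the start of the episode above 0.02 m or angle between short_cell's own z axis and vertical above 0.3 rad).
It also fails if it takes over 72 s, if anything falls off the work surface, if the arm or the gripper's body presses on something with over 40 N, if the wrist force passes 120 N, or if a joint passes its speed limit or range.

ROBOT

A 6-joint arm with a two-finger parallel gripper is mounted at the origin on a cart in front of the work surface, level with it; the furniture and walls round the work are solid. World frame = base frame: x ahead of the robot, y to its left, z up, the work surface at z = 0. Lengths are in mm, angles in degrees, forces in N, time in s.
With the tool pointing down it reaches from about 300 to 850 mm from the base axis. Payload 4.2 kg.
Tool frame: the origin (TCP) lies midway between the tips of the shut fingers; the grasp point (between the pads) lies 19 mm behind it; z points along the fingers, y is the line along which they close (so a half turn about z gives the same grasp; the last joint's range is limited). The gripper opens to 91 mm and grips with 3 to 60 N. Pads are 32 mm wide; open, the fingers measure 118 mm over their backs; the gripper's body (76 mm by 178 mm) begins 60 mm behind the grasp point.
Start: joints at [66.291, 18.312, 89.639, -0, 72.044, -1.146], TCP at [220.632, 531.006, 186.776] pointing down, gripper open.
Joint ranges: [-177.97, 177.97], [-48.28, 115.42], [12.27, 149.76], [-77.06, 257.06], [2.81, 150.46], [-146.56, 146.56]. Speed limits (degrees/s): [147.25, 147.25, 180, 180, 180, 180].

INTERFACE

Orientations are given as [roll, pitch, yaw] about the fixed x, y, z axes, in that order (R = Rz(yaw) Ry(pitch) Rx(roll)).
In Python, from workcell import env gives the robot as it stands.
- The arm moves only by the shell command python3 -m jog 'ROWS' [FORCE]. ROWS is a JSON object of lists of equal length, an entry for each row: "jaw": the finger opening in mm, from 0 to 91.2; "slide": the shift along the tool's x, y, z in units of 30 mm (1.0 is 30 mm), a list of three; "spin": the turn about the tool's z in units of 8 degrees (1.0 is 8 degrees). In form: {"jaw": [jaw, ...], "slide": [[dx, dy, dz], ...], "spin": [spin, ...]}. A call has 1 to 10 rows; each row shifts and turns the commanded pose from where the row before left it, along the tool's axes as they then stand; what a row does not reach is not made up. A row lasts 1/10 s, in which the tool goes at most 50 mm and 8.59 degrees, less where a joint would pass 70% of its speed; a pose out of reach is approached as far as the arm can. A call is refused whole if a number of a shift passes 1 or a number of a turn 1, either way. A call with a gripper value outside its range is refused whole. The fingers move at their own pace and stop on an object; FORCE is the grip in N (left out, the last holds). Time passes only in rows, so rows that do not move let the fingers close. It gives the time, the measured TCP pose, the force, the opening and the grip force at its end, in the units of the state.
- env.state(): the state, without advancing time (a new reading comes with each control period).
- env.grab_frame(name): name is "scene" or "top" or "wrist"; returns the picture (480x640x3 uint8, red, green, blue); there is no depth.
- env.camera_model(name): a dict with "fx", "fy", "cx", "cy" (pixels), "camera_from_world" (4x4, takes a point from world to camera coordinates). Camera axes: x right, y up, looking along -z (the intrinsics and any distortion apply to the point x, -y, -z); pixel columns grow to the right and rows downward; lengths in mm; the calibration is good to about 2 mm. A picture is of the moment at which its call begins: read the wrist's pose just before it. camera_model takes no time and is no camera call; for the wrist camera it gives the pose at the moment of the call.
- env.job_done(): hands the job in; it is judged then, once.
The state is a dict: "time_s": time; "qpos": joint angles; "qvel": joint speeds; "effort": joint torques, N m; "ee_pos": TCP position; "ee_rot": TCP orientation; "force": force on the tool from outside, world axes, zero at the start; "torque": the same for the moment, N m; "gripper_width": finger opening in mm; "gripper_force": force on a finger pad.
Only numpy, scipy, OpenCV 4.12 (cv2) and the standard library are available. Lean on these libraries where they do the work, as an engineer would, in place of code of your own. Each camera call takes 0.05 s, during which the arm holds its last target. There are 200 camera calls.

## Working session

There is one attempt and no reset: what is moved stays moved. The work goes in short steps, Python scripts to look and compute and a shell command to move; the robot and the scene stay as the last step left them, time stands still between calls to the robot, and variables do not carry over. Pictures are saved under pics/ and viewed, at most 10 in all, crops included, and the job is handed in when it is done.

```bash
mkdir -p pics; ls; python3 - <<'E'
from workcell import env
import cv2,json,numpy as np
for n in ("scene","top"):
    im=env.grab_frame(n); cv2.imwrite(f"pics/{n}0.png",im[:,:,::-1])
    m=env.camera_model(n); print(n,{k:(np.round(v,4).tolist()) if k=="camera_from_world" else v for k,v in m.items()})
s=env.state(); print(s["time_s"],s["ee_pos"],s["ee_rot"],s["force"],s["gripper_width"])
E
```

```text
pics
scene {'fx': 554.0395594858825, 'fy': 554.0395594858825, 'cx': 325.47944719236625, 'cy': 243.97069864957314, 'camera_from_world': [[0.4401, -0.8977, -0.02, -25.8021], [0.605, 0.28, 0.7454, -450.487], [-0.6636, -0.3401, 0.6663, -518.3578], [0.0, 0.0, 0.0, 1.0]]}
top {'fx': 472.5045654917025, 'fy': 472.5045654917025, 'cx': 328.55568398613894, 'cy': 236.26537847066737, 'camera_from_world': [[0.0029, -0.9998, 0.0173, 213.131], [0.9859, 0.0058, 0.1675, -513.6311], [-0.1676, 0.0165, 0.9857, -832.2845], [0.0, 0.0, 0.0, 1.0]]}
0.1 [220.43483815 530.53390668 186.00093954] [-1.79907586e+02 -6.75226993e-05  1.57439505e+02] [ 0.14636285 -0.41113085 -0.39222788] 91.34534296623556
```

View pics/top0.png

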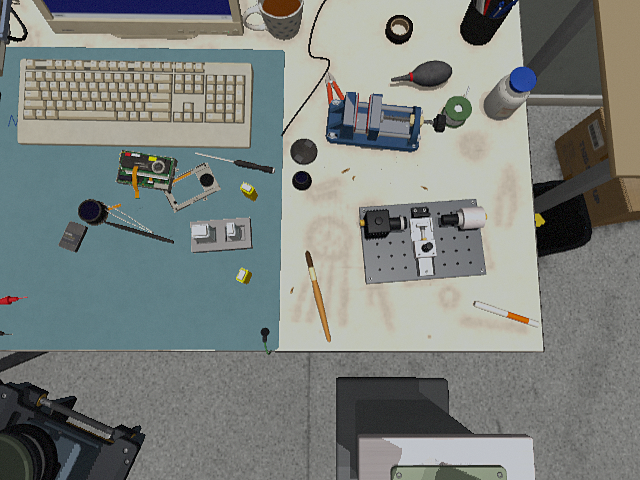

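View pics/scene0.png

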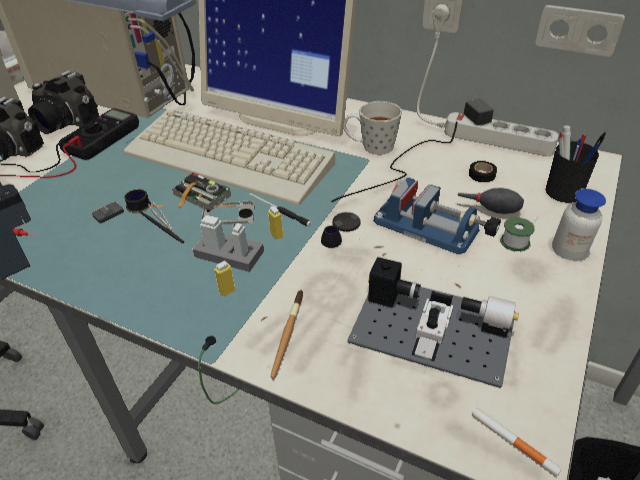

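The top view shows the tester near (425,240), with its lamp on the left and jaw towards the robot. The rack is at (221,235), with the long cell on the left at (202,231) and the short one on the right at (234,230). The yellow decoys stand at (248,189) and (243,275). Next I work out rough positions.

```bash
cat > h.py <<'E'
from workcell import env
import numpy as np, cv2
def model(n):
    m=env.camera_model(n); return m
def p2w(m,uv,z):
    T=np.array(m["camera_from_world"]); R,t=T[:3,:3],T[:3,3]
    uv=np.atleast_2d(uv).astype(float)
    d=np.c_[(uv[:,0]-m["cx"])/m["fx"],-(uv[:,1]-m["cy"])/m["fy"],-np.ones(len(uv))]@R
    c=-R.T@t
    return c+d*((z-c[2])/d[:,2])[:,None]
def w2p(m,X):
    T=np.array(m["camera_from_world"]); c=np.atleast_2d(X)@T[:3,:3].T+T[:3,3]
    return np.c_[m["cx"]+m["fx"]*c[:,0]/-c[:,2], m["cy"]+m["fy"]*-c[:,1]/-c[:,2]]
E
python3 - <<'E'
from h import *
np.set_printoptions(precision=1,suppress=True)
m=model("top")
pl=p2w(m,[(360,207),(480,200),(487,273),(366,284)],8); print(pl,pl.mean(0))
print("rack",p2w(m,[(191,221),(250,218),(252,248),(192,251)],22))
w=model("wrist"); T=np.array(w["camera_from_world"]); print("wrist cam",-T[:3,:3].T@T[:3,3]); print(T[:3,:3]); print(w["fx"],w["cx"],w["cy"]); print(p2w(w,[(320,240)],0))
s=env.state(); print(s["ee_pos"],s["ee_rot"],s["qpos"])
E
```

```text
[[576.4 153.8   8. ]
 [592.1 -81.5   8. ]
 [449.1 -87.6   8. ]
 [427.2 143.7   8. ]] [511.2  32.1   8. ]
rack [[543.8 475.4  22. ]
 [550.3 364.3  22. ]
 [492.8 358.8  22. ]
 [486.5 470.6  22. ]]
wrist cam [146.2 562.  384.3]
[[ 0.4  0.9 -0. ]
 [-0.9  0.4 -0.3]
 [-0.3  0.1  1. ]]
425.0137059662602 314.3110299391097 239.52303976971137
[[254.9 521.9   0. ]]
[220.4 530.5 186. ] [-179.9   -0.   157.4] [66.3 18.3 89.7 -0.  72.  -1.1]
```

```bash
python3 -m jog '{"jaw":[91,91,91,91,91,91,91,91],"slide":[[0,0,0],[0,0,0],[0,0,0],[0,0,0],[0,0,0],[0,0,0],[0,0,0],[0,0,0]],"spin":[1,1,1,1,1,1,1,1]}'
python3 -m jog '{"jaw":[91,91,91,91,91,91,91,91,91,91],"slide":[[-0.3,1,0],[-0.3,1,0],[-0.3,1,0],[-0.3,1,0],[-0.3,1,0],[-0.3,1,0],[-0.3,1,0],[-0.3,1,0],[-0.3,1,0],[0,0.8,0]],"spin":[0,0,0,0,0,0,0,0,0,0]}'
python3 -m jog '{"jaw":[91,91,91],"slide":[[0,0,0],[0,0,0],[0,0,0]],"spin":[0,0,0]}'
python3 - <<'E'
from h import *
import pickle
m=model("wrist"); im=env.grab_frame("wrist"); cv2.imwrite("pics/w1.png",im[:,:,::-1]); pickle.dump((m,im),open("w1.pkl","wb"))
E
```

```text
time_s: 0.9
ee_pos: [220.5, 530.7, 186.3]
ee_rot: [-180.0, 0.1, 93.1]
force: [-0.5, 0.9, -0.5]
gripper_width: 90.8
gripper_force: 0.0
time_s: 1.9
ee_pos: [520.6, 466.3, 186.2]
ee_rot: [-180.0, 0.1, 93.3]
force: [0.1, -0.1, 0.7]
gripper_width: 91.2
gripper_force: 0.0
time_s: 2.2
ee_pos: [517.8, 467.8, 186.5]
ee_rot: [-179.9, 0.0, 93.5]
force: [-0.0, 0.1, 0.2]
gripper_width: 91.2
gripper_force: 0.0
```

View pics/w1.png

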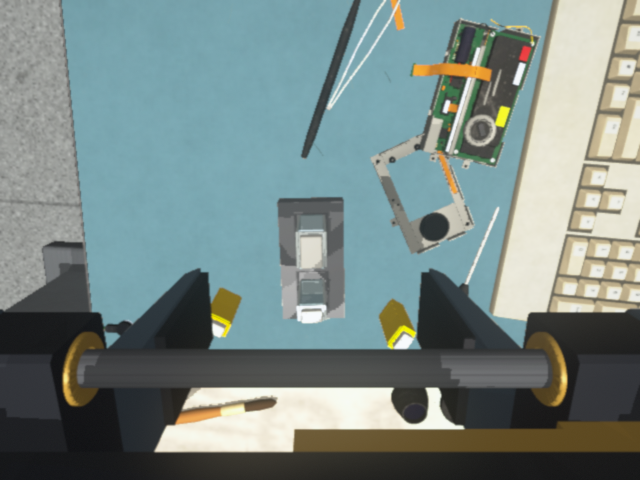

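The wrist view shows the rack at columns 278–344 and rows 198–320, square with the image. The long cell's stopper is at (312,250) and the short cell is below it at (312,313). I zoom in for measuring.

```bash
python3 - <<'E'
import cv2
im=cv2.imread("pics/w1.png")[190:330,260:360]
cv2.imwrite("pics/w1c.png",cv2.resize(im,None,fx=4.2,fy=4.2,interpolation=cv2.INTER_CUBIC))
E
```

```text
(no output)
```

View pics/w1c.png

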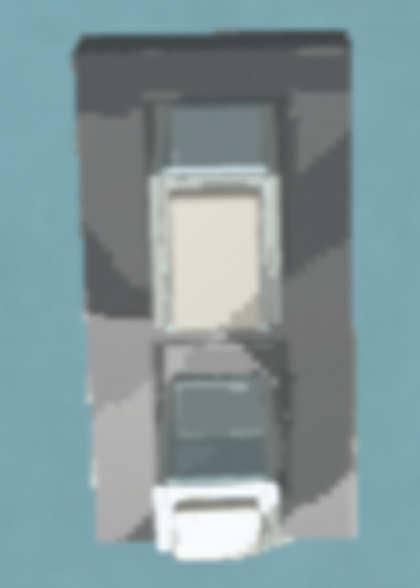

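```bash
python3 - <<'E'
from h import *
import pickle
np.set_printoptions(precision=1,suppress=True)
m,im=pickle.load(open("w1.pkl","rb"))
f=lambda P,z:p2w(m,np.array(P)/4.2+[260,190]-0.38,z)
for n,P,z in (("rack",[(78,52),(350,48),(357,538),(97,540)],22),("glass",[(152,172),(280,172),(280,328),(157,328)],68),("stopper",[(169,193),(258,193),(262,328),(172,328)],76)):
    X=f(P,z); print(n,X[:,:2].tolist(),"c",X.mean(0)[:2])
    print(" w",np.linalg.norm(X[1]-X[0]),np.linalg.norm(X[2]-X[3])," l",np.linalg.norm(X[3]-X[0]),np.linalg.norm(X[2]-X[1]),"yaw",[np.degrees(np.arctan2(-(a-b)[0],(a-b)[1])) for a,b in((X[0],X[3]),(X[1],X[2]))])
E
```

```text
rack [[487.01703887023154, 472.41010637745484], [543.0661549699419, 476.66120022026894], [553.5781333788194, 365.24998179262707], [495.31854024916163, 361.2010922193845]] c [519.7 418.9]
 w 56.210098865054654 58.40011728078618  l 111.51842787250125 111.90603773523766 yaw [np.float64(4.269082585250618), np.float64(5.390069280447275)]
glass [[504.84364954777806, 460.4935493617944], [528.3647860059133, 461.9249585656079], [530.4668147476779, 431.40277284163477], [507.2596750981532, 429.9894936277542]] c [517.7 446. ]
 w 23.564651336079223 23.250133093144363  l 30.59958489400627 30.594482283573818 yaw [np.float64(4.528567991340301), np.float64(3.9396754887906407)]
stopper [[508.31792656711957, 458.99679415156305], [524.3155451596606, 459.9704387002423], [526.7389641750307, 434.17255875898974], [510.18700295314426, 433.1645697048829]] c [517.4 446.6]
 w 16.027220106418543 16.58262531157328  l 25.899754176448347 25.911456330884594 yaw [np.float64(4.138392929569321), np.float64(5.3665417350681786)]
```

The measured sizes match the given ones. The cell's centre is at (517.5, 446) with yaw about 4.4°. I go over the tester next.

```bash

python3 -m jog '{"jaw":[91,91,91,91,91,91,91,91,91,91],"slide":[[-1,-0.1,0],[-1,-0.1,0],[-1,-0.1,0],[-1,-0.1,0],[-1,-0.1,0],[-1,-0.1,0],[-1,-0.1,0],[-1,-0.1,0],[-1,-0.1,0],[-1,-0.1,0]],"spin":[0,0,0,0,0,0,0,0,0,0]}'  >/dev/null
python3 -m jog '{"jaw":[91,91,91,91,91,91],"slide":[[-1,-0.1,0],[-1,-0.1,0],[-1,-0.1,0.2],[-0.5,-0.1,0.2],[0,0,0],[0,0,0]],"spin":[0,0,0,0,0,0]}'
python3 - <<'E'
from h import *
import pickle
m=model("wrist"); im=env.grab_frame("wrist"); pickle.dump((m,im),open("w2.pkl","wb"))
np.set_printoptions(precision=1,suppress=True)
print(w2p(m,[[511,32,8]]))
cv2.imwrite("pics/w2.png",cv2.resize(im[100:340,150:470,::-1],None,fx=2.5,fy=2.5,interpolation=cv2.INTER_CUBIC))
E
```

```text
time_s: 3.85
ee_pos: [501.2, 61.9, 174.9]
ee_rot: [180.0, -0.1, 93.4]
force: [-0.2, 0.1, -0.6]
gripper_width: 90.9
gripper_force: 0.0
[[322.1 242.1]]
```

View pics/w2.png

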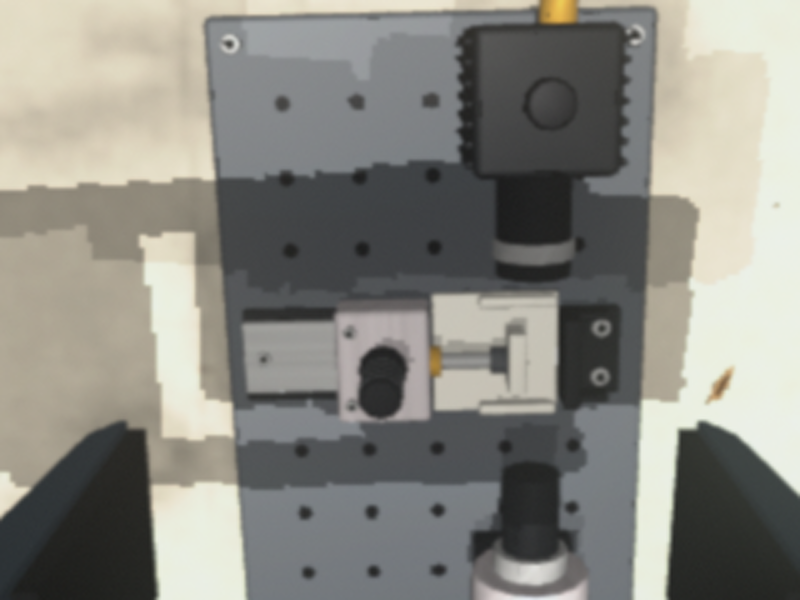

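The view shows the white seat at columns 432–557, rows 291–412 in the crop. The fence top's left edge is at column 562. The block spans (337,308)–(432,420) and the knob top is at (380,398). I fit the tester frame to these points.

```bash
python3 - <<'E'
from h import *
import pickle
from scipy.optimize import least_squares
np.set_printoptions(precision=2,suppress=True)
m,im=pickle.load(open("w2.pkl","rb"))
# (crop px, x,y,z, kind)
def pts(p):
    x0,y0,a,j,h=p; k=-34-j
    L=[(432,293,-32,h,12),(557,290,12,h,12),(434,411,-32,-h,12),(556,412,12,-h,12),
       (562,305,12,16,30),(562,403,12,-16,30),
       (337,308,k-16,20,28),(428,303,k+16,20,28),(432,418,k+16,-20,28),(341,421,k-16,-20,28),(380,398,k,0,61)]
    L=np.array(L,float); c,s=np.cos(a),np.sin(a)
    W=np.c_[x0+c*L[:,2]-s*L[:,3],y0+s*L[:,2]+c*L[:,3],L[:,4]]
    return (w2p(m,W)-(L[:,:2]/2.5+[150,100]-0.3))
r=least_squares(lambda p:pts(p).ravel(),[520,30,0.07,10,21],x_scale=[1,1,.01,1,1],loss="soft_l1")
x0,y0,a,j,h=r.x; print(r.x,np.degrees(a)); print(pts(r.x)*2.5)
X=p2w(m,np.array([(206,20),(656,8),(633,600),(247,600)])/2.5+[150,100]-.3,8);print(X)
print("yaw edges",[np.degrees(np.arctan2(-(u-v)[0],(u-v)[1])) for u,v in((X[0],X[3]),(X[1],X[2]))],"width yaw",np.degrees(np.arctan2(*(X[1]-X[0])[[1,0]])),np.linalg.norm(X[1]-X[0]))
print("knob",x0-(34+j)*np.cos(a),y0-(34+j)*np.sin(a)); print(env.state()["ee_pos"],env.state()["ee_rot"])
E
```

```text
[543.02  38.17   0.09  14.7   21.9 ] 5.017435511376727
[[-1.26 -2.9 ]
 [-0.09 -3.32]
 [-0.54 -2.68]
 [-0.49 -6.89]
 [ 1.82 11.25]
 [ 0.57  3.55]
 [-2.79  1.35]
 [ 1.64  3.77]
 [ 0.27  0.9 ]
 [-1.19  0.33]
 [ 1.46 -1.16]]
[[429.8  142.64   8.  ]
 [576.8  155.23   8.  ]
 [595.28 -61.62   8.  ]
 [446.59 -70.47   8.  ]]
yaw edges [np.float64(4.50465412299955), np.float64(4.870332514767002)] width yaw 4.893698504343075 147.5383749601329
knob 494.5033477474373 33.90781256376131
[501.43  62.16 174.96] [179.97  -0.05  93.48]
```

Tester origin is (543.0, 38.2), yaw 4.9°, with the jaw at about 14.7 mm and the knob at (494.5, 33.9). Everything agrees within about 1 mm. I descend over the knob.

```bash

python3 -m jog '{"jaw":[50,50,50,50,50,50,50,50,50,50],"slide":[[0,0,0],[-0.92,-0.31,0],[0,0,0.8],[0,0,0.8],[0,0,0.8],[0,0,0.8],[0,0,0.8],[0,0,0.4],[0,0,0.2],[0,0,0]],"spin":[-0.18,0,0,0,0,0,0,0,0,0]}' 10
python3 -m jog '{"jaw":[0,0,0,0,0,0,0,0,0,0],"slide":[[0,0,0],[0,0,0],[0,0,0],[0,0,0],[0,0,0],[0,0,0],[0,0,0],[0,0,0],[0,0,0],[0,0,0]],"spin":[0,0,0,0,0,0,0,0,0,0]}' 10
```

```text
time_s: 4.9
ee_pos: [494.5, 33.1, 36.5]
ee_rot: [-180.0, -0.0, 94.9]
force: [-0.3, -0.6, 0.0]
gripper_width: 49.9
gripper_force: 0.0
time_s: 5.9
ee_pos: [494.4, 32.7, 36.7]
ee_rot: [-180.0, -0.0, 94.9]
force: [1.3, 0.1, 0.1]
gripper_width: 0.8
gripper_force: 0.0
```

The fingers shut on nothing, so I look.

```bash
python3 - <<'E'
from h import *
import pickle
np.set_printoptions(precision=1,suppress=True)
m=model("wrist"); im=env.grab_frame("wrist"); t=env.grab_frame("scene"); pickle.dump((m,im),open("w3.pkl","wb"))
ms=model("scene"); s=env.state()
print(w2p(m,[s["ee_pos"],[494.5,33.9,61],[543,38.2,12]]),s["gripper_width"],s["force"])
b=cv2.resize(t[240:400,320:533],(400,300),interpolation=cv2.INTER_CUBIC); a=cv2.resize(im,(400,300))
cv2.imwrite("pics/w3.png",np.hstack([a,b])[:,:,::-1])
E
```

```text
[[312.5 281.1]
 [312.7 299.4]
 [400.5 261.9]] 0.6026540920839393 [ 1.3 -0.1 -0.8]
```

View pics/w3.png

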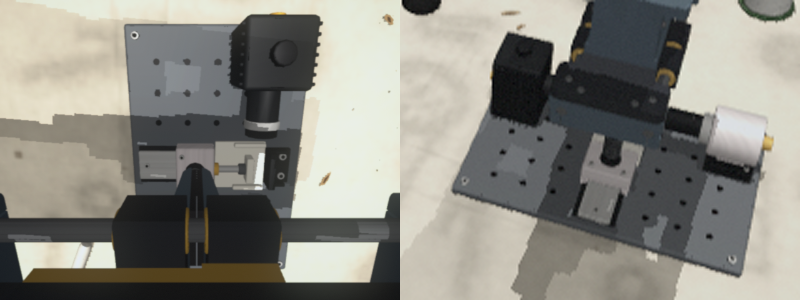

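```bash
python3 - <<'E'
from h import *
import pickle
np.set_printoptions(precision=1,suppress=True)
ms=model("scene"); s=env.state()
print("scene knob top", p2w(ms,[(432.3,314)],61), "proj",w2p(ms,[[494.5,33.9,61],[494.5,33.9,28],s["ee_pos"]]))
print("scene orig pic knob z61", p2w(ms,[(433,312)],61))
mt=model("top"); print("top knob", p2w(mt,[(427,247)],61), w2p(mt,[[494.5,33.9,61]]))
t=env.grab_frame("scene"); t0=cv2.cvtColor(cv2.imread("pics/scene0.png"),cv2.COLOR_BGR2RGB)
c=lambda i:cv2.resize(i[280:370,390:480],(400,400),interpolation=cv2.INTER_CUBIC)
m,im=pickle.load(open("w3.pkl","rb"))
cv2.imwrite("pics/w4.png",np.vstack([np.hstack([c(t0),c(t)]),cv2.resize(im[200:250,230:430],(800,200),interpolation=cv2.INTER_CUBIC)])[:,:,::-1])
E
```

```text
scene knob top [[484.7  33.4  61. ]] proj [[434.  309.3]
 [431.6 323.8]
 [433.  320.4]]
scene orig pic knob z61 [[488.8  33.6  61. ]]
top knob [[490.7  37.7  61. ]] [[429. 245.]]
```

View pics/w4.png

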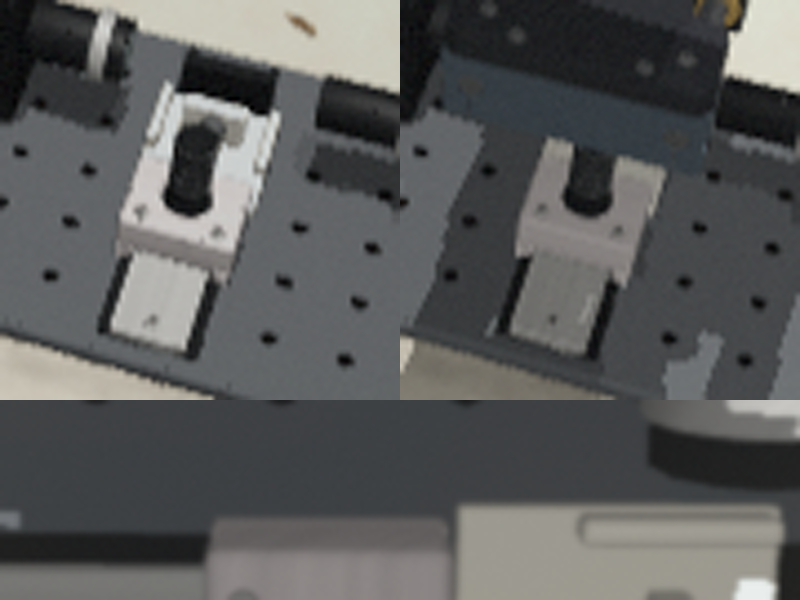

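The jaw has not moved, and the knob is where I fitted it. I test by feel whether the fingers hold it by pulling back 6 mm.

```bash

python3 -m jog '{"jaw":[0,0,0,0],"slide":[[0,-0.1,0],[0,-0.1,0],[0,0,0],[0,0,0]],"spin":[0,0,0,0]}' 20
python3 - <<'E'
from h import *
import pickle
np.set_printoptions(precision=1,suppress=True)
m,im=pickle.load(open("w3.pkl","rb"))
g=im[255:330,240:400].astype(int)
for r in range(0,75,5): print(255+r,[int(v) for v in im[255+r,280:346:3].mean(1)])
ms=model("scene"); print(w2p(ms,[[405,33,115],[405,71,115],[405,-5,115],[481,33,36.5],[481,49,36.5]]))
E
```

```text
time_s: 6.45
ee_pos: [488.3, 32.2, 36.8]
ee_rot: [180.0, -0.0, 94.9]
force: [0.3, 0.1, 0.1]
gripper_width: 0.6
gripper_force: 0.0
255 [113, 124, 133, 113, 115, 129, 133, 134, 137, 136, 135, 136, 134, 134, 135, 131, 131, 134, 134, 134, 128, 108]
260 [114, 123, 135, 136, 134, 131, 132, 134, 134, 124, 88, 81, 118, 129, 136, 131, 130, 134, 135, 134, 129, 88]
265 [114, 122, 134, 137, 133, 131, 128, 52, 28, 29, 28, 29, 29, 28, 40, 119, 131, 134, 134, 134, 128, 92]
270 [114, 120, 134, 137, 134, 129, 43, 45, 47, 42, 47, 45, 41, 30, 33, 48, 60, 111, 135, 134, 128, 99]
275 [118, 120, 133, 137, 94, 48, 46, 46, 47, 32, 28, 30, 30, 29, 34, 48, 48, 48, 48, 105, 127, 93]
280 [116, 120, 135, 129, 46, 47, 48, 47, 47, 30, 29, 34, 30, 29, 31, 47, 48, 47, 48, 52, 121, 98]
285 [105, 119, 133, 66, 47, 46, 46, 46, 45, 29, 29, 34, 32, 28, 31, 47, 48, 48, 47, 47, 78, 122]
290 [45, 113, 112, 46, 46, 46, 47, 45, 45, 27, 28, 27, 28, 28, 29, 47, 46, 47, 47, 46, 48, 120]
295 [77, 112, 52, 46, 46, 45, 46, 46, 43, 26, 27, 26, 26, 26, 27, 44, 46, 46, 48, 47, 47, 66]
300 [77, 63, 45, 45, 45, 45, 45, 44, 40, 27, 25, 25, 26, 26, 27, 45, 46, 47, 46, 46, 47, 47]
305 [72, 44, 44, 45, 44, 45, 45, 45, 38, 25, 24, 24, 26, 26, 25, 41, 45, 46, 46, 46, 46, 47]
310 [49, 43, 44, 44, 45, 45, 45, 44, 35, 24, 24, 24, 25, 23, 26, 39, 46, 46, 44, 45, 46, 44]
315 [25, 25, 25, 25, 26, 25, 28, 44, 32, 22, 23, 40, 34, 24, 24, 35, 44, 29, 27, 26, 26, 26]
320 [25, 25, 24, 25, 25, 26, 28, 43, 27, 21, 23, 39, 34, 23, 22, 32, 43, 27, 27, 26, 27, 28]
325 [23, 25, 25, 25, 24, 24, 27, 44, 26, 22, 21, 38, 32, 23, 22, 28, 43, 26, 26, 26, 25, 27]
[[418.  328.8]
 [390.6 319.3]
 [446.3 338.7]
 [430.  326.7]
 [419.7 323.1]]
```

```bash
python3 - <<'E'
from h import *
import pickle
np.set_printoptions(precision=1,suppress=True)
m,im=pickle.load(open("w3.pkl","rb"))
a=np.radians(4.95);R=np.array([[np.cos(a),-np.sin(a)],[np.sin(a),np.cos(a)]])
W=lambda x,y,z:[*(R@[x,y]+[543,38.2]),z]
k=-48.7
print("pred block TL,TR top; seat TL TR",w2p(m,[W(k-16,20,28),W(k+16,20,28),W(-32,22,12),W(12,22,12)]))
print("obs block L 281.5..342.5 row 237.5(top) ; seat L 344, R 425 row 226")
print("tip front/back edge",w2p(m,[[493,48.7,36.5],[496,17,36.5]]))
ms=model("scene");T=np.array(ms["camera_from_world"]);print("scene cam",-T[:3,:3].T@T[:3,3])
# compare before/after scene in knob area: where did it change
mw,_=pickle.load(open("w2.pkl","rb"));T=np.array(mw["camera_from_world"]);print("wrist cam w2",-T[:3,:3].T@T[:3,3])
print("body edge guess",p2w(ms,[(432,314),(405,303),(455,318)],115))
E
```

```text
pred block TL,TR top; seat TL TR [[281.3 235.6]
 [344.4 235.5]
 [343.7 223.7]
 [424.9 223.6]]
obs block L 281.5..342.5 row 237.5(top) ; seat L 344, R 425 row 226
tip front/back edge [[312.4 250.6]
 [313.  309.6]]
scene cam [-60.1 -73.3 680.7]
wrist cam w2 [497.  142.8 373.2]
body edge guess [[437.   24.4 115. ]
 [440.4  63.8 115. ]
 [443.2  -5.2 115. ]]
```

```bash
python3 - <<'E'
from h import *
import pickle
m,im=pickle.load(open("w3.pkl","rb")); im2=env.grab_frame("wrist"); pickle.dump((model("wrist"),im2),open("w5.pkl","wb"))
for i in (im,im2): print([int(v) for v in i[246,262:440:2].mean(1)])
E
```

```text
[116, 117, 117, 118, 118, 118, 118, 118, 117, 113, 118, 130, 134, 135, 131, 131, 131, 131, 133, 133, 134, 137, 137, 136, 135, 137, 136, 134, 133, 135, 136, 132, 130, 131, 133, 134, 134, 135, 134, 129, 109, 124, 149, 150, 151, 151, 151, 151, 151, 151, 151, 151, 151, 151, 150, 151, 151, 151, 151, 151, 151, 151, 151, 151, 151, 147, 146, 146, 146, 147, 150, 150, 151, 151, 151, 150, 189, 235, 235, 234, 221, 100, 33, 34, 34, 34, 35, 36, 36]
[117, 117, 117, 117, 118, 117, 117, 117, 118, 117, 117, 117, 117, 117, 118, 112, 118, 130, 135, 134, 130, 131, 131, 131, 132, 133, 134, 136, 137, 136, 135, 136, 137, 133, 133, 135, 136, 133, 130, 131, 133, 134, 134, 135, 134, 128, 115, 142, 151, 150, 150, 151, 150, 150, 151, 151, 151, 151, 151, 151, 151, 151, 150, 151, 151, 151, 151, 151, 151, 151, 150, 147, 147, 147, 172, 224, 229, 235, 235, 235, 235, 235, 234, 235, 234, 219, 120, 35, 35]
```

```bash

python3 -m jog '{"jaw":[50,50,50,50,50,50],"slide":[[0,0,0],[0,0,0],[0,0,0],[0,0,0],[0,0,0],[0,0,0]],"spin":[0,0,0,0,0,0]}' 10
python3 - <<'E'
from h import *
import pickle
m=model("wrist"); im=env.grab_frame("wrist"); pickle.dump((m,im),open("w6.pkl","wb"))
s=env.grab_frame("scene")
np.set_printoptions(precision=1,suppress=True)
e=env.state()["ee_pos"]; print(e,w2p(m,[e,[494.5,33.9,61],[494.5,33.9,28]]))
a=cv2.resize(im[210:360,220:420],(440,330),interpolation=cv2.INTER_CUBIC);b=cv2.resize(s[270:380,380:490],(330,330),interpolation=cv2.INTER_CUBIC)
cv2.imwrite("pics/w6.png",np.hstack([a,b])[:,:,::-1])
E
```

```text
time_s: 7.1
ee_pos: [488.4, 32.2, 36.7]
ee_rot: [180.0, -0.0, 94.9]
force: [-0.4, -0.2, 0.6]
gripper_width: 45.5
gripper_force: 0.0
[488.4  32.2  36.7] [[312.4 281.1]
 [326.2 299.3]
 [324.4 272.6]]
```

View pics/w6.png

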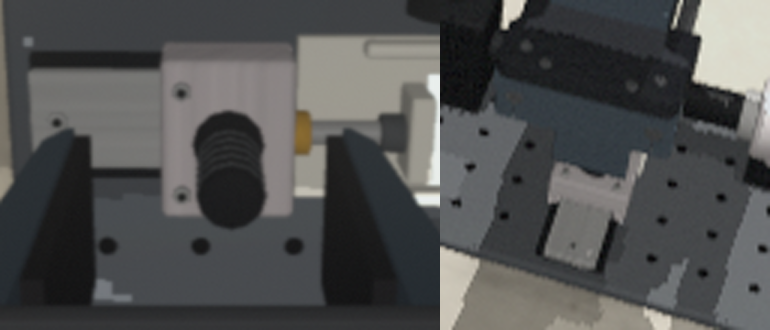

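The view shows the knob (full-frame pixel 325,299) between the open fingers, exactly where predicted. I check by pushing it back with the front finger.

```bash

for i in 1 ; do python3 -m jog '{"jaw":[45,45,45,45,45,45],"slide":[[0,-0.1,0],[0,-0.1,0],[0,-0.1,0],[0,-0.1,0],[0,-0.1,0],[0,0,0]],"spin":[0,0,0,0,0,0]}' 10 ; done
python3 - <<'E'
from h import *
import pickle
im2=env.grab_frame("wrist"); pickle.dump((model("wrist"),im2),open("w7.pkl","wb"))
print([int(v) for v in im2[246,262:440:2].mean(1)])
E
```

```text
time_s: 7.8
ee_pos: [472.9, 30.9, 36.8]
ee_rot: [-180.0, -0.0, 94.9]
force: [-0.2, 0.6, 0.6]
gripper_width: 44.6
gripper_force: 0.0
[107, 117, 117, 117, 117, 117, 117, 117, 117, 117, 118, 118, 117, 117, 117, 117, 117, 117, 117, 117, 117, 117, 117, 118, 118, 117, 118, 118, 118, 117, 109, 112, 129, 134, 134, 131, 131, 132, 130, 132, 134, 135, 137, 137, 136, 135, 135, 137, 134, 132, 134, 136, 133, 131, 131, 133, 135, 134, 134, 135, 131, 122, 146, 151, 151, 151, 151, 151, 151, 151, 151, 151, 151, 151, 151, 151, 190, 235, 235, 227, 225, 226, 225, 208, 152, 148, 147, 146, 146]
```

The front finger passed the knob's nominal position without touching it, and in the image the fingertips look nearer the camera than TCP height implies. So the real tips may be higher than stated. I re-centre, go lower in steps and close by feel.

```bash

python3 -m jog '{"jaw":[46,46,46,46],"slide":[[0,0.36,0],[0.04,0.36,0],[0,0,0.2],[0,0,0]],"spin":[0,0,0,0]}' 10
python3 -m jog '{"jaw":[0,0,0,0,0,0,0],"slide":[[0,0,0],[0,0,0],[0,0,0],[0,0,0],[0,0,0],[0,0,0],[0,0,0]],"spin":[0,0,0,0,0,0,0]}' 10
python3 - <<'E'
from h import *
import pickle
np.set_printoptions(precision=1,suppress=True)
m,im=pickle.load(open("w7.pkl","rb"))
for r in range(262,340,6): print(r,[int(v) for v in im[r,230:400:4].mean(1)])
T=np.array(m["camera_from_world"])
for z in (36.8,50,65,80): print(z,-(T@[472.9,30.9,z,1])[2], w2p(m,[[472.9-22.3,30.9,z],[472.9+22.3,30.9,z]]).ravel())
E
```

```text
time_s: 8.25
ee_pos: [494.6, 34.0, 29.7]
ee_rot: [-179.9, -0.0, 94.9]
force: [-0.3, -0.6, -0.4]
gripper_width: 46.0
gripper_force: 0.0
time_s: 8.95
ee_pos: [493.1, 33.8, 30.6]
ee_rot: [-179.8, -0.0, 94.9]
force: [-5.9, -1.1, 3.9]
gripper_width: 12.3
gripper_force: 10.0
262 [125, 120, 121, 120, 114, 101, 64, 66, 100, 115, 110, 111, 110, 115, 114, 114, 114, 115, 114, 115, 115, 115, 115, 104, 130, 137, 133, 131, 133, 76, 35, 30, 36, 80, 132, 131, 134, 134, 126, 81, 120, 151, 150]
268 [123, 109, 113, 116, 121, 91, 59, 65, 90, 112, 111, 94, 110, 112, 113, 113, 112, 112, 113, 113, 113, 114, 113, 103, 131, 138, 133, 123, 28, 30, 29, 34, 31, 31, 33, 130, 124, 95, 125, 95, 96, 111, 111]
274 [128, 122, 109, 48, 48, 48, 33, 28, 78, 117, 118, 117, 118, 118, 118, 118, 119, 119, 118, 119, 119, 119, 120, 107, 131, 137, 133, 62, 28, 40, 43, 42, 38, 43, 43, 32, 33, 48, 49, 50, 77, 101, 101]
280 [127, 105, 49, 47, 49, 41, 28, 28, 71, 116, 115, 116, 116, 117, 116, 117, 117, 117, 116, 118, 117, 117, 118, 107, 131, 137, 133, 104, 41, 37, 34, 39, 45, 42, 38, 30, 32, 42, 50, 49, 50, 113, 150]
286 [107, 48,
[... 1089 characters left out ...]
4, 22, 23, 21, 25, 77, 77, 77, 77, 77, 76, 67, 24, 31, 77, 77, 77, 78, 77, 76, 77, 77, 30, 25, 64, 76, 76, 76, 76, 77, 34, 24, 24, 22, 23, 26, 26, 35, 45]
328 [43, 26, 24, 23, 21, 22, 23, 21, 26, 75, 76, 75, 76, 76, 76, 77, 77, 76, 76, 76, 76, 75, 76, 76, 76, 76, 77, 76, 76, 76, 77, 77, 76, 75, 33, 23, 21, 23, 23, 25, 25, 26, 42]
334 [35, 24, 24, 22, 22, 24, 22, 21, 24, 88, 76, 77, 75, 76, 76, 76, 76, 76, 76, 77, 76, 76, 76, 76, 76, 75, 76, 75, 76, 75, 76, 75, 75, 76, 29, 22, 21, 22, 22, 22, 25, 24, 29]
36.8 213.2265676639796 [267.3 277.6 355.9 284.6]
50 200.5820489112915 [264.3 288.  358.5 295.4]
65 186.21327760141867 [260.5 301.6 361.9 309.5]
80 171.84450629154583 [256.  317.5 365.9 325.9]
```

It closed on the knob's rounded top (12.3 mm wide, 10 N) at TCP z ≈ 30. So the effective fingertips sit about 29 mm above the reported TCP. I open, go lower carefully and grip again.

```bash

python3 -m jog '{"jaw":[46,46,46,46,46],"slide":[[0,0,0],[0,0,0],[0,0,0],[0,0,0],[0,0,0]],"spin":[0,0,0,0,0]}' 10 | egrep "pos|force"
python3 -m jog '{"jaw":[46,46,46,46],"slide":[[0,0,0.1],[0,0,0.1],[0,0,0],[0,0,0]],"spin":[0,0,0,0]}' 10 | egrep "pos|force"
python3 -m jog '{"jaw":[46,46,46,46],"slide":[[0,0,0.1],[0,0,0.1],[0,0,0.1],[0,0,0]],"spin":[0,0,0,0]}' 10 | egrep "pos|force"
python3 -m jog '{"jaw":[0,0,0,0,0,0,0],"slide":[[0,0,0],[0,0,0],[0,0,0],[0,0,0],[0,0,0],[0,0,0],[0,0,0]],"spin":[0,0,0,0,0,0,0]}' 10
```

```text
ee_pos: [495.4, 34.0, 30.8]
force: [-0.8, 0.8, -0.4]
gripper_force: 0.0
ee_pos: [494.8, 33.9, 24.5]
force: [-0.7, 0.1, 0.0]
gripper_force: 0.0
ee_pos: [494.4, 34.0, 15.2]
force: [0.1, -0.2, -0.1]
gripper_force: 0.0
time_s: 10.95
ee_pos: [493.0, 33.8, 15.6]
ee_rot: [-179.8, -0.0, 94.9]
force: [-4.7, -1.4, 4.8]
gripper_width: 13.3
gripper_force: 10.0
```

The knob is gripped (13.3 mm, 10 N). I draw the jaw back 30 mm.

```bash

python3 -m jog '{"jaw":[0,0,0,0,0,0,0,0,0,0],"slide":[[0,-0.1,0],[0,-0.1,0],[0,-0.1,0],[0,-0.1,0],[0,-0.1,0],[0,-0.1,0],[0,-0.1,0],[0,-0.1,0],[0,-0.1,0],[0,-0.1,0]],"spin":[0,0,0,0,0,0,0,0,0,0]}' 20
python3 -m jog '{"jaw":[0,0,0],"slide":[[0,0,0],[0,0,0],[0,0,0]],"spin":[0,0,0]}' 20
python3 -m jog '{"jaw":[46,46,46,46,46],"slide":[[0,0,0],[0,0,0],[0,0,0],[0,0,0],[0,0,0]],"spin":[0,0,0,0,0]}' 20|egrep "pos|force"
python3 -m jog '{"jaw":[60,60,60,60,60,60,60,60],"slide":[[0,0,-0.8],[0,0,-0.8],[0,0,-0.8],[0,0,-0.8],[0,0,-0.8],[0,0,-0.8],[0,0,-0.8],[0,0,0]],"spin":[0,0,0,0,0,0,0,0]}' 20
python3 - <<'E'
from h import *
import pickle
m=model("wrist"); im=env.grab_frame("wrist"); pickle.dump((m,im),open("w8.pkl","wb"))
cv2.imwrite("pics/w8.png",cv2.resize(im[170:470,120:520,::-1],None,fx=2,fy=2,interpolation=cv2.INTER_CUBIC))
E
```

```text
time_s: 11.95
ee_pos: [469.9, 31.9, 15.8]
ee_rot: [179.4, -0.0, 94.9]
force: [9.3, 0.5, -9.3]
gripper_width: 13.1
gripper_force: 20.0
time_s: 12.25
ee_pos: [469.1, 31.8, 15.8]
ee_rot: [179.5, -0.0, 94.9]
force: [7.0, 1.1, -8.5]
gripper_width: 13.1
gripper_force: 20.0
ee_pos: [464.9, 31.4, 15.8]
force: [0.6, 1.0, 0.1]
gripper_force: 0.0
time_s: 13.55
ee_pos: [467.1, 31.5, 186.8]
ee_rot: [179.6, 0.0, 94.9]
force: [0.2, -0.4, -0.4]
gripper_width: 60.2
gripper_force: 0.0
```

View pics/w8.png

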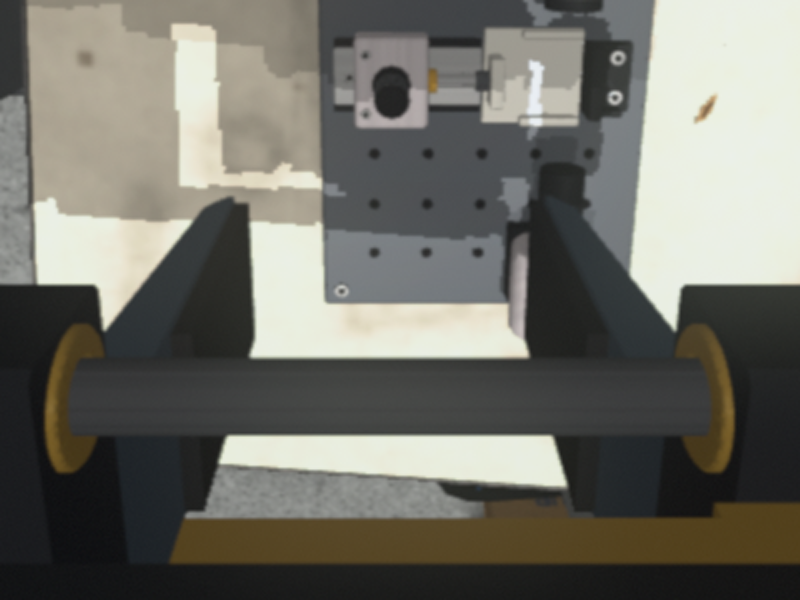

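The jaw is drawn back (knob at crop 391,98), and a clear gap lies between the foot and the fence. The lower fingertip edges are visible here, so I fit the true tip position in the tool frame from them.

```bash
python3 - <<'E'
from h import *
import pickle
from scipy.optimize import least_squares
from scipy.spatial.transform import Rotation as Ro
np.set_printoptions(precision=1,suppress=True)
m,im=pickle.load(open("w8.pkl","rb"))
s=env.state();p=np.array(s["ee_pos"]);R=Ro.from_euler("xyz",s["ee_rot"],degrees=True).as_matrix()
obs=np.array([(240,272),(247,340),(392,272),(384,345)])
def f(q):
    xc,hw,d,yo=q
    L=np.array([[xc+hw,-30.1,-d],[xc-hw,-30.1,-d],[xc+hw,30.1,-d],[xc-hw,30.1,-d]]); L[:,1]+=yo
    return w2p(m,p+L@R.T)-obs
r=least_squares(lambda q:f(q).ravel(),[0,16,0,0]);print(r.x);print(f(r.x))
for d in (0,19,28,35):
  L=np.array([[16,-30,-d],[-16,-30,-d],[16,30,-d],[-16,30,-d]]);print(d,w2p(m,p+L@R.T).ravel())
# knob now
print("knob",p2w(m,[(315.5,219)],61))
E
```

```text
[ 2.9 16.1 38.8  2.7]
[[ 1.6  0. ]
 [-1.7  2.8]
 [-2.  -0.2]
 [ 2.1 -2.6]]
0 [249.1 249.6 251.9 308.5 370.3 249.4 368.  308.3]
19 [243.1 262.6 246.4 326.3 375.8 262.4 373.  326. ]
28 [239.9 269.7 243.4 335.9 378.8 269.5 375.7 335.6]
35 [237.2 275.7 241.  343.9 381.3 275.4 378.  343.6]
knob [[469.9  32.6  61. ]]
```

The tips lie about 28 mm above the reported TCP, which agrees with the feel tests. Next is the pick: I move over the long cell with an opening of 50.

```bash

python3 -m jog '{"jaw":[50,50,50,50,50,50,50,50,50,50],"slide":[[0.97,0.2,0],[0.97,0.2,0],[0.97,0.2,0],[0.97,0.2,0],[0.97,0.2,0],[0.97,0.2,0],[0.97,0.2,0],[0.97,0.2,0],[0.97,0.2,0],[0.97,0.2,0]],"spin":[0,0,0,0,0,0,0,0,0,0]}' 20 >/dev/null
python3 -m jog '{"jaw":[50,50,50,50,50,50,50],"slide":[[0.97,0.2,0],[0.97,0.2,0],[0.97,0.2,0],[0.97,0.2,0],[0,0,0],[0,0,0],[0,0,0]],"spin":[0,0,0,0,0,0,0]}' 20
python3 - <<'E'
from h import *
np.set_printoptions(precision=2,suppress=True)
s=env.state();p=s["ee_pos"];a=np.radians(s["ee_rot"][2]);d=np.array([517.5,446])-p[:2]
print(p,d@[np.cos(a),np.sin(a)]/30,d@[np.sin(a),-np.cos(a)]/30)
E
```

```text
time_s: 15.3
ee_pos: [513.6, 443.2, 182.7]
ee_rot: [-179.9, 0.1, 94.9]
force: [-0.1, 0.1, -0.2]
gripper_width: 50.6
gripper_force: 0.0
[513.63 443.22 182.72] 0.08133332457944632 0.1364854725041456
```

```bash

python3 -m jog '{"jaw":[50,50,50,50,50,50,50,50,50,50],"slide":[[0.08,0.14,0],[0,0,0.9],[0,0,0.9],[0,0,0.9],[0,0,0.9],[0,0,0.7],[0,0,0.5],[0,0,0.4],[0,0,0.2],[0,0,0]],"spin":[0,0,0,0,0,0,0,0,0,0]}' 20
python3 -m jog '{"jaw":[50,50,50,50],"slide":[[0,0,0.1],[0,0,0.1],[0,0,0.07],[0,0,0]],"spin":[0,0,0,0]}' 20 | egrep "pos|force"
python3 -m jog '{"jaw":[10,10,10,10,10,10,10],"slide":[[0,0,0],[0,0,0],[0,0,0],[0,0,0],[0,0,0],[0,0,0],[0,0,0]],"spin":[0,0,0,0,0,0,0]}' 20
```

```text
time_s: 16.3
ee_pos: [518.0, 447.0, 21.4]
ee_rot: [-180.0, 0.0, 94.9]
force: [0.4, 0.1, -0.6]
gripper_width: 50.2
gripper_force: 0.0
ee_pos: [517.9, 447.2, 13.6]
force: [-0.5, -0.2, -0.3]
gripper_force: 0.0
time_s: 17.4
ee_pos: [517.7, 447.2, 13.7]
ee_rot: [-180.0, 0.0, 94.9]
force: [-2.2, 1.1, 0.5]
gripper_width: 23.8
gripper_force: 19.9
```

The long cell is held (23.8 mm, 20 N). I lift it and, without moving further, refine the tester frame using both pictures.

```bash

python3 -m jog '{"jaw":[10,10,10,10,10,10,10,10],"slide":[[0,0,-0.2],[0,0,-0.3],[0,0,-0.5],[0,0,-0.8],[0,0,-0.8],[0,0,-0.8],[0,0,0],[0,0,0]],"spin":[0,0,0,0,0,0,0,0]}' 20
python3 - <<'E'
from h import *
import pickle
from scipy.optimize import least_squares
np.set_printoptions(precision=2,suppress=True)
ma,_=pickle.load(open("w2.pkl","rb"));mb,_=pickle.load(open("w8.pkl","rb"))
def f(p,ms,use):
    x0,y0,a,j,h,j2=p;k=-34-j;k2=-34-j2
    A=np.array([(432,293,-32,h,12),(557,290,12,h,12),(434,411,-32,-h,12),(556,412,12,-h,12),(337,308,k-16,20,28),(428,303,k+16,20,28),(432,418,k+16,-20,28),(341,421,k-16,-20,28),(380,398,k,0,61)],float)
    B=np.array([(484,28,-32,h,12),(584,28,12,h,12),(481,122,-32,-h,12),(579,125,12,-h,12),(355,36,k2-16,20,28),(427,34,k2+16,20,28),(427,128,k2+16,-20,28),(357,126,k2-16,-20,28),(391,98,k2,0,61)],float)
    A[:,:2]=A[:,:2]/2.5+[150,100]-.3;B[:,:2]=B[:,:2]/2+[120,170]-.25
    o=[]
    for i,(L,m) in enumerate(((A,ma),(B,mb))):
        if not use[i]: continue
        c,s=np.cos(a),np.sin(a)
        o.append(w2p(m,np.c_[x0+c*L[:,2]-s*L[:,3],y0+s*L[:,2]+c*L[:,3],L[:,4]])-L[:,:2])
    return np.vstack(o)
for use in((1,0),(0,1),(1,1)):
    r=least_squares(lambda p:f(p,0,use).ravel(),[543,38,.086,14.7,22,39],x_scale=[1,1,.01,1,1,1],loss="soft_l1")
    print(use,r.x,np.degrees(r.x[2]),"\n" ,np.abs(f(r.x,0,use)).mean(0))
E
```

```text
time_s: 18.2
ee_pos: [518.3, 447.3, 116.5]
ee_rot: [179.9, -0.1, 94.9]
force: [0.6, 0.2, -1.7]
gripper_width: 23.9
gripper_force: 19.9
(1, 0) [543.32  37.13   0.07  14.85  22.17  39.  ] 4.027418808209798 
 [0.56 0.69]
(0, 1) [543.29  36.9    0.07 -13.12  21.81  39.34] 4.049456718069085 
 [0.67 0.55]
(1, 1) [543.3   37.04   0.07  14.83  21.98  39.36] 4.07349018349192 
 [0.61 0.66]
```

```bash

python3 -m jog '{"jaw":[10,10,10,10,10,10,10,10,10,10],"slide":[[-0.3,-0.03,-0.4],[-0.9,-0.03,-0.2],[-1,-0.03,0],[-1,-0.03,0],[-1,-0.03,0],[-1,-0.03,0],[-1,-0.03,0],[-1,-0.03,0],[-1,-0.03,0],[-1,-0.03,0]],"spin":[0.06,0,0,0,0,0,0,0,0,0]}' 20 >/dev/null
python3 -m jog '{"jaw":[10,10,10,10,10,10,10,10],"slide":[[-1,-0.03,0],[-1,-0.03,0],[-1,-0.03,0],[-0.9,-0.03,0],[-0.5,0,0],[0,0,0],[0,0,0],[0,0,0]],"spin":[0,0,0,0,0,0,0,0]}' 20
python3 - <<'E'
from h import *
np.set_printoptions(precision=2,suppress=True)
s=env.state();p=s["ee_pos"];a=np.radians(s["ee_rot"][2]);d=np.array([540.8,37.8])-p[:2]
print(p,d@[np.cos(a),np.sin(a)]/30,d@[np.sin(a),-np.cos(a)]/30)
E
```

```text
time_s: 20.0
ee_pos: [536.7, 40.5, 133.5]
ee_rot: [-180.0, -0.0, 94.4]
force: [-0.0, 0.4, -1.0]
gripper_width: 24.2
gripper_force: 19.9
[536.71  40.48 133.54] -0.09973601360255634 0.1290789914898331
```

```bash

python3 -m jog '{"jaw":[10,10,10,10,10,10,10,10],"slide":[[-0.1,0.13,0],[0,0,0.8],[0,0,0.8],[0,0,0.8],[0,0,0.7],[0,0,0.4],[0,0,0.15],[0,0,0]],"spin":[0,0,0,0,0,0,0,0]}' 20
python3 -m jog '{"jaw":[10,10],"slide":[[0,0,0],[0,0,0]],"spin":[0,0]}' 20 |egrep "pos|force"
python3 - <<'E'
from h import *
import pickle
np.set_printoptions(precision=1,suppress=True)
m=model("wrist"); im=env.grab_frame("wrist"); pickle.dump((m,im),open("w9.pkl","wb"))
a=np.radians(4.4);R=np.array([[np.cos(a),-np.sin(a)],[np.sin(a),np.cos(a)]])
W=lambda x,y,z:[*(R@[x,y]+[543.3,37.0]),z]
print("stop+ inner top L,R",w2p(m,[W(-16,17.5,18),W(11,17.5,18),W(12,16,30)]).ravel())
b=im[170:320,230:430]
cv2.imwrite("pics/w9.png",cv2.resize(b[:,:,::-1],None,fx=4,fy=4,interpolation=cv2.INTER_CUBIC))
E
```

```text
time_s: 20.8
ee_pos: [541.1, 37.0, 24.0]
ee_rot: [-180.0, -0.0, 94.4]
force: [0.5, 0.0, -1.0]
gripper_width: 23.7
gripper_force: 19.9
ee_pos: [541.8, 36.8, 25.2]
force: [0.4, -0.6, -1.1]
gripper_force: 19.9
stop+ inner top L,R [283.7 243.5 337.1 243.5 340.5 253.8]
```

View pics/w9.png

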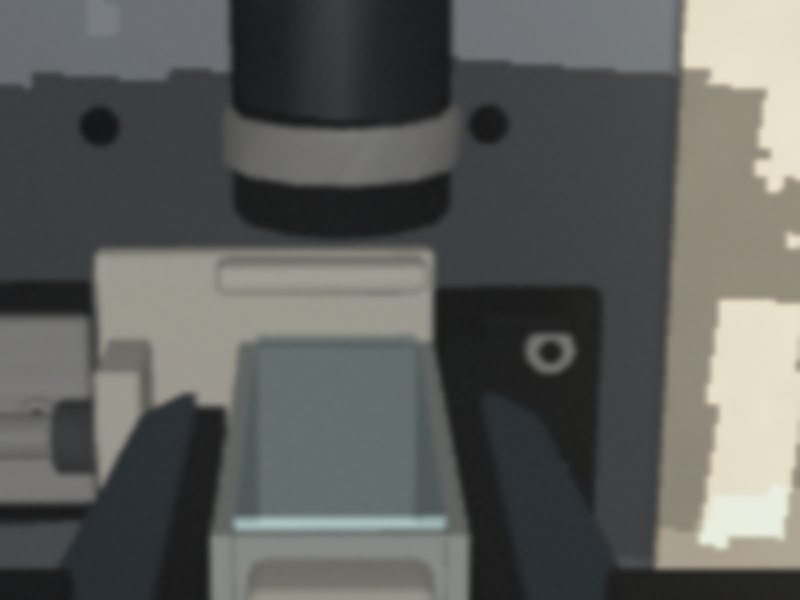

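The view is clear: the +y stop's inner edge is at crop row 293, within 0.3 px of the prediction. The cell's lower edge is at row 340, columns 240–432. I turn that into offsets.

```bash
python3 - <<'E'
from h import *
import pickle
np.set_printoptions(precision=2,suppress=True)
m,im=pickle.load(open("w9.pkl","rb"))
a=np.radians(4.4);R=np.array([[np.cos(a),-np.sin(a)],[np.sin(a),np.cos(a)]])
for z in (22.5,23.5):
  X=p2w(m,np.array([(240,339),(433,339)])/4+[230,170]-.4,z); L=(X[:,:2]-[543.3,37.0])@R; print(z,L, "mid x",L[:,0].mean(),"y centre",L[:,1].mean()-16)
X=p2w(m,np.array([(212,536),(468,536)])/4+[230,170]-.4,23.5+56); L=(X[:,:2]-[543.3,37.0])@R; print("top",L,L[:,1].mean()-16)
print(env.state()["ee_pos"])
E
```

```text
22.5 [[-12.86  13.23]
 [ 11.21  13.21]] mid x -0.8280796369785852 y centre -2.7806375868149225
23.5 [[-12.8   13.57]
 [ 11.14  13.55]] mid x -0.8295738185127934 y centre -2.442507264736088
top [[-12.45  13.27]
 [ 11.25  13.24]] -2.7475505753023555
[541.69  36.79  25.09]
```

```bash

python3 -m jog '{"jaw":[10,10,10,10,10,10],"slide":[[0.085,-0.055,0],[0,0,0],[0,0,0.08],[0,0,0.08],[0,0,0],[0,0,0]],"spin":[0,0,0,0,0,0]}' 20 
python3 -m jog '{"jaw":[10,10,10,10,10],"slide":[[0,0,0.03],[0,0,0.03],[0,0,0.03],[0,0,0],[0,0,0]],"spin":[0,0,0,0,0]}' 20 | egrep "pos|force:" 
```

```text
time_s: 21.65
ee_pos: [539.0, 39.1, 19.2]
ee_rot: [-180.0, -0.0, 94.4]
force: [-0.4, 0.0, -0.2]
gripper_width: 24.1
gripper_force: 19.9
ee_pos: [539.1, 39.2, 16.6]
force: [0.6, -0.9, -0.5]
gripper_force: 19.9
```

```bash

for i in 1; do
python3 -m jog '{"jaw":[10,10,10,10],"slide":[[0,0,0.03],[0,0,0.03],[0,0,0],[0,0,0]],"spin":[0,0,0,0]}' 20 | egrep "pos|force:"
python3 -m jog '{"jaw":[10,10,10],"slide":[[0,0,0.03],[0,0,0],[0,0,0]],"spin":[0,0,0]}' 20 | egrep "pos|force:"
done
python3 -m jog '{"jaw":[10,10,10],"slide":[[0,0,0.03],[0,0,0],[0,0,0]],"spin":[0,0,0]}' 20 | egrep "pos|force:"
```

```text
ee_pos: [539.1, 39.1, 14.8]
force: [-0.2, -1.1, -1.4]
gripper_force: 19.9
ee_pos: [539.1, 39.2, 13.9]
force: [0.1, 0.3, -0.7]
gripper_force: 19.9
ee_pos: [539.1, 39.2, 13.3]
force: [-2.2, -0.1, 3.6]
gripper_force: 20.0
```

The cell touches at the expected height (13.3, +3.6 N). I release, rise, and check.

```bash

python3 -m jog '{"jaw":[28,32,36,40,40,40],"slide":[[0,0,0],[0,0,0],[0,0,0],[0,0,0],[0,0,0],[0,0,0]],"spin":[0,0,0,0,0,0]}' 20 | egrep "pos|force:|width"
python3 -m jog '{"jaw":[46,46,46,46,46,46,46],"slide":[[0,0,-0.1],[0,0,-0.3],[0,0,-0.7],[0,0,-0.9],[0,0,-0.9],[0,0,-0.9],[0,0,0]],"spin":[0,0,0,0,0,0,0]}' 20
python3 - <<'E'
from h import *
import pickle
np.set_printoptions(precision=1,suppress=True)
m=model("wrist"); im=env.grab_frame("wrist"); pickle.dump((m,im),open("w10.pkl","wb"))
a=np.radians(4.4);R=np.array([[np.cos(a),-np.sin(a)],[np.sin(a),np.cos(a)]])
W=lambda x,y,z:[*(R@[x,y]+[543.3,37.0]),z]
q=w2p(m,[W(-15.4,16,68),W(8.6,16,68),W(8.6,-16,68),W(-15.4,-16,68)]);print(q)
r0=int(q[:2,1].mean());r1=int(q[2:,1].mean());c=int(q[:,0].mean())
rm=(r0+r1)//2
print("row",rm,[int(v) for v in im[rm,c-40:c+40].mean(1)]);print("col",c,[int(v) for v in im[r0-20:r1+25,c].mean(1)],r0-20)
E
```

```text
ee_pos: [539.1, 39.2, 13.0]
force: [0.1, 0.0, -0.3]
gripper_width: 40.1
gripper_force: 0.0
time_s: 24.45
ee_pos: [542.1, 39.3, 131.7]
ee_rot: [179.5, 0.0, 94.4]
force: [-0.1, -0.2, -0.2]
gripper_width: 46.1
gripper_force: 0.0
[[289.3 223.2]
 [327.  223.1]
 [326.6 270.2]
 [290.1 270.4]]
row 246 [64, 66, 68, 84, 127, 174, 184, 184, 183, 183, 183, 186, 190, 191, 192, 192, 192, 192, 192, 192, 191, 184, 166, 144, 136, 136, 134, 131, 139, 146, 150, 151, 151, 151, 151, 151, 151, 151, 151, 151, 151, 151, 151, 151, 151, 151, 151, 150, 151, 150, 150, 150, 147, 138, 127, 128, 125, 134, 142, 154, 147, 89, 43, 41, 41, 41, 40, 40, 38, 38, 40, 40, 40, 39, 40, 40, 39, 40, 40, 41]
col 308 [143, 122, 105, 106, 107, 107, 106, 107, 107, 106, 106, 106, 107, 107, 106, 106, 108, 127, 171, 183, 149, 136, 137, 131, 115, 114, 127, 143, 149, 151, 151, 152, 151, 152, 151, 152, 152, 151, 152, 152, 151, 151, 151, 151, 151, 151, 150, 151, 151, 150, 150, 150, 150, 151, 151, 151, 150, 150, 150, 150, 150, 150, 150, 148, 134, 96, 55, 41, 47, 58, 62, 64, 59, 45, 33, 30, 30, 30, 29, 30, 30, 29, 32, 33, 33, 34, 32, 33, 34, 33, 34, 34] 203
```

The image agrees with the cell standing at x≈-2.7, y≈+1 in tester axes, clear of the foot. Now to the knob.

```bash

python3 -m jog '{"jaw":[46,46,46,46,46,46],"slide":[[0,-0.8,0],[0,-0.8,0],[-0.08,-0.81,0],[0,0,0],[0,0,0],[0,0,0]],"spin":[0,0,0,0,0,0]}' 15
python3 - <<'E'
from h import *
import pickle
np.set_printoptions(precision=2,suppress=True)
s=env.state();p=s["ee_pos"];a=np.radians(s["ee_rot"][2]);d=np.array([470.2,31.6])-p[:2]
print(d@[np.cos(a),np.sin(a)]/30,d@[np.sin(a),-np.cos(a)]/30,(p[2]-15.6)/30)
E
```

```text
time_s: 25.1
ee_pos: [468.2, 31.3, 126.8]
ee_rot: [180.0, -0.0, 94.4]
force: [1.0, -0.6, -0.7]
gripper_width: 46.2
gripper_force: 0.0
0.004049854276524888 0.06804077491619234 3.7079431902071045
```

```bash

python3 -m jog '{"jaw":[46,46,46,46,46,46,46,46,46],"slide":[[0,0.07,0],[0,0,0.8],[0,0,0.8],[0,0,0.8],[0,0,0.7],[0,0,0.4],[0,0,0.2],[0,0,0],[0,0,0]],"spin":[0,0,0,0,0,0,0,0,0]}' 15 | egrep "pos|force:"
python3 -m jog '{"jaw":[0,0,0,0,0,0,0],"slide":[[0,0,0],[0,0,0],[0,0,0],[0,0,0],[0,0,0],[0,0,0],[0,0,0]],"spin":[0,0,0,0,0,0,0]}' 10
```

```text
ee_pos: [470.1, 31.5, 16.4]
force: [-0.3, -0.7, 0.1]
gripper_force: 0.0
time_s: 26.7
ee_pos: [469.0, 31.4, 16.2]
ee_rot: [-180.0, -0.0, 94.4]
force: [-1.2, 0.0, 4.3]
gripper_width: 13.3
gripper_force: 10.0
```

Gripped. I push the jaw slowly to learn the guide's baseline force.

```bash
cat > f.py <<'E'
from h import *
F=[];P=[]
for i in range(6):
    env.grab_frame("wrist"); s=env.state(); a=np.radians(s["ee_rot"][2]); u=np.array([np.sin(a),-np.cos(a)])
    F.append(s["force"][:2]@u); P.append((np.array(s["ee_pos"][:2])-[543.3,37.0])@u)
print("t %.2f F %.2f +- %.2f  knob x %.2f +- %.2f w %.1f"%(s["time_s"],np.mean(F),np.std(F),np.mean(P),np.std(P),s["gripper_width"]))
E
python3 -m jog '{"jaw":[0,0,0,0,0,0,0,0,0,0],"slide":[[0,0.03,0],[0,0.03,0],[0,0.03,0],[0,0.03,0],[0,0.03,0],[0,0.03,0],[0,0.03,0],[0,0.03,0],[0,0.03,0],[0,0.03,0]],"spin":[0,0,0,0,0,0,0,0,0,0]}' 30 | egrep "pos|force"; python3 f.py
```

```text
ee_pos: [474.9, 31.9, 16.2]
force: [-7.7, -0.6, 10.7]
gripper_force: 30.0
t 28.00 F -7.66 +- 0.45  knob x -68.40 +- 0.01 w 12.7
```

```bash

python3 -m jog '{"jaw":[0,0,0,0],"slide":[[0,0.02,0],[0,0.02,0],[0,0.02,0],[0,0,0]],"spin":[0,0,0,0]}' 30 >/dev/null; python3 f.py
python3 -m jog '{"jaw":[0,0,0],"slide":[[0,0.02,0],[0,0.02,0],[0,0,0]],"spin":[0,0,0]}' 30 >/dev/null; python3 f.py
```

```text
t 28.70 F -8.00 +- 0.73  knob x -66.66 +- 0.02 w 13.1
t 29.30 F -7.55 +- 0.15  knob x -65.46 +- 0.01 w 12.7
```

```bash

python3 -m jog '{"jaw":[0,0,0],"slide":[[0,0.02,0],[0,0.01,0],[0,0,0]],"spin":[0,0,0]}' 30 >/dev/null; python3 f.py
python3 -m jog '{"jaw":[0,0,0],"slide":[[0,0.015,0],[0,0.015,0],[0,0,0]],"spin":[0,0,0]}' 30 >/dev/null; python3 f.py
```

```text
t 29.90 F -8.17 +- 0.17  knob x -64.81 +- 0.02 w 12.6
t 30.50 F -8.20 +- 0.39  knob x -63.93 +- 0.02 w 12.6
```

```bash

python3 -m jog '{"jaw":[0,0,0],"slide":[[0,0.01,0],[0,0.01,0],[0,0,0]],"spin":[0,0,0]}' 30 >/dev/null; python3 f.py
python3 -m jog '{"jaw":[0,0,0],"slide":[[0,0.01,0],[0,0.01,0],[0,0,0]],"spin":[0,0,0]}' 30 >/dev/null; python3 f.py
```

```text
t 31.10 F -8.18 +- 0.65  knob x -63.37 +- 0.01 w 12.6
t 31.70 F -8.00 +- 0.51  knob x -62.76 +- 0.01 w 12.8
```

```bash

python3 -m jog '{"jaw":[0,0,0],"slide":[[0,0.01,0],[0,0.01,0],[0,0,0]],"spin":[0,0,0]}' 30 >/dev/null; python3 f.py
python3 -m jog '{"jaw":[0,0,0],"slide":[[0,0.01,0],[0,0.01,0],[0,0,0]],"spin":[0,0,0]}' 30 >/dev/null; python3 f.py
```

```text
t 32.30 F -8.02 +- 0.26  knob x -62.16 +- 0.01 w 12.9
t 32.90 F -8.75 +- 0.49  knob x -61.89 +- 0.02 w 12.9
```

The last step moved only 0.27 mm for a 0.6 mm command, and the force rose. This looks like fence contact, so I continue gently.

```bash

python3 -m jog '{"jaw":[0,0,0],"slide":[[0,0.01,0],[0,0.01,0],[0,0,0]],"spin":[0,0,0]}' 30 >/dev/null; python3 f.py
python3 -m jog '{"jaw":[0,0,0],"slide":[[0,0.01,0],[0,0.01,0],[0,0,0]],"spin":[0,0,0]}' 30 >/dev/null; python3 f.py
```

```text
t 33.50 F -9.77 +- 0.83  knob x -61.77 +- 0.02 w 12.7
t 34.10 F -10.84 +- 0.46  knob x -61.66 +- 0.01 w 13.2
```

```bash

python3 -m jog '{"jaw":[0,0,0],"slide":[[0,0.01,0],[0,0.01,0],[0,0,0]],"spin":[0,0,0]}' 30 >/dev/null; python3 f.py
python3 -m jog '{"jaw":[0,0,0],"slide":[[0,0.01,0],[0,0.01,0],[0,0,0]],"spin":[0,0,0]}' 30 >/dev/null; python3 f.py
```

```text
t 34.70 F -11.70 +- 0.53  knob x -61.58 +- 0.01 w 13.0
t 35.30 F -12.81 +- 0.55  knob x -61.47 +- 0.01 w 12.8
```

```bash

python3 -m jog '{"jaw":[0,0,0],"slide":[[0,0.01,0],[0,0,0],[0,0,0]],"spin":[0,0,0]}' 30 >/dev/null; python3 f.py
python3 -m jog '{"jaw":[0,0,0,0,0],"slide":[[0,-0.04,0],[0,-0.04,0],[0,-0.04,0],[0,-0.04,0],[0,0,0]],"spin":[0,0,0,0,0]}' 30 >/dev/null; python3 f.py
```

```text
t 35.90 F -12.82 +- 0.56  knob x -61.42 +- 0.02 w 12.7
t 36.70 F -3.86 +- 0.55  knob x -61.24 +- 0.02 w 12.6
```

```bash

python3 -m jog '{"jaw":[0,0,0],"slide":[[0,-0.03,0],[0,-0.03,0],[0,0,0]],"spin":[0,0,0]}' 30 >/dev/null; python3 f.py
python3 -m jog '{"jaw":[16,18,22,26,26,26],"slide":[[0,0,0],[0,0,0],[0,0,0],[0,0,0],[0,0,0],[0,0,0]],"spin":[0,0,0,0,0,0]}' 30; python3 f.py
```

```text
t 37.30 F 0.31 +- 0.45  knob x -61.21 +- 0.01 w 12.7
time_s: 37.9
ee_pos: [481.5, 32.3, 16.0]
ee_rot: [-180.0, -0.0, 94.4]
force: [0.5, 0.1, 0.4]
gripper_width: 26.2
gripper_force: 0.0
t 38.20 F -0.21 +- 0.32  knob x -61.93 +- 0.03 w 25.9
```

```bash

python3 -m jog '{"jaw":[26,26,26,26,26,26,26,26],"slide":[[0,0,-0.3],[0,0,-0.7],[0,0,-0.9],[0,0,-0.9],[0,0,-0.9],[0,0,-0.9],[0,0,-0.5],[0,0,0]],"spin":[0,0,0,0,0,0,0,0]}' 30 | egrep "pos|force:"
python3 -m jog '{"jaw":[26,26,26,26],"slide":[[0.5,0.8,0],[0.5,0.8,0],[0,0.4,0],[0,0,0]],"spin":[0,0,0,0]}' 30 | egrep "time|pos|force:"
python3 - <<'E'
from h import *
np.set_printoptions(precision=1,suppress=True)
m=model("wrist"); im=env.grab_frame("wrist")
a=np.radians(4.4);R=np.array([[np.cos(a),-np.sin(a)],[np.sin(a),np.cos(a)]])
W=lambda x,y,z:[*(R@[x,y]+[543.3,37.0]),z]
q=w2p(m,[W(-12,16,68),W(12,16,68),W(12,-16,68),W(-12,-16,68)]);print(q)
r0=int(q[:2,1].mean());r1=int(q[2:,1].mean());c=int(q[:,0].mean())
for rm in (r0+6,(r0+r1)//2,r1-6): print("row",rm,c-28,[int(v) for v in im[rm,c-28:c+28].mean(1)])
for cc in (c-9,c,c+9): print("col",cc,r0-8,[int(v) for v in im[r0-8:r1+10,cc].mean(1)])
E
```

```text
ee_pos: [483.2, 32.4, 171.9]
force: [0.5, -0.1, -0.3]
gripper_force: 0.0
time_s: 39.4
ee_pos: [539.6, 66.8, 167.9]
force: [0.5, -0.4, 0.4]
gripper_force: 0.0
[[298.8 247. ]
 [331.4 247. ]
 [330.9 287.3]
 [299.2 287.2]]
row 253 287 [131, 94, 81, 82, 82, 85, 107, 150, 184, 192, 189, 181, 168, 169, 168, 160, 157, 144, 149, 155, 157, 157, 158, 158, 158, 158, 158, 158, 159, 158, 159, 159, 158, 159, 159, 159, 159, 159, 155, 146, 145, 154, 153, 162, 144, 83, 42, 40, 41, 40, 40, 45, 45, 46, 47, 52]
row 267 287 [187, 186, 183, 182, 181, 182, 180, 179, 178, 169, 157, 157, 156, 166, 165, 160, 163, 159, 176, 190, 193, 192, 192, 192, 191, 191, 191, 191, 192, 190, 190, 190, 190, 190, 190, 190, 190, 189, 183, 162, 149, 165, 168, 164, 140, 83, 46, 43, 44, 55, 72, 75, 75, 75, 75, 76]
row 281 287 [79, 80, 81, 81, 80, 79, 80, 80, 80, 80, 80, 86, 118, 158, 165, 163, 161, 157, 172, 187, 190, 190, 191, 190, 190, 189, 189, 189, 189, 189, 188, 189, 188, 188, 187, 187, 187, 187, 182, 166, 154, 166, 170, 161, 134, 96, 79, 72, 61, 54, 56, 65, 76, 80, 80, 81]
col 306 239 [107, 107, 107, 107, 107, 119, 156, 174, 154, 165, 164, 134, 114, 123, 155, 179, 191, 193, 192, 193, 192, 192, 192, 192, 191, 192, 191, 191, 190, 190, 190, 189, 189, 189, 189, 188, 188, 188, 188, 188, 187, 187, 187, 186, 186, 182, 160, 109, 81, 79, 79, 77, 73, 54, 38, 34, 32, 33]
col 315 239 [107, 107, 107, 107, 109, 119, 155, 173, 146, 135, 133, 123, 113, 124, 159, 181, 190, 193, 193, 193, 194, 193, 192, 191, 192, 192, 191, 192, 192, 191, 190, 190, 190, 190, 190, 190, 190, 189, 189, 189, 189, 189, 189, 189, 189, 186, 161, 102, 68, 64, 59, 46, 36, 33, 34, 34, 33, 34]
col 324 239 [107, 106, 107, 107, 108, 127, 169, 180, 157, 156, 142, 124, 114, 126, 159, 179, 189, 191, 190, 190, 189, 190, 189, 189, 189, 190, 189, 188, 189, 188, 188, 188, 188, 188, 187, 187, 188, 188, 187, 187, 187, 187, 187, 187, 186, 181, 152, 97, 68, 66, 65, 65, 58, 44, 35, 32, 32, 33]
```

The cell sits flush with the fence (right edge at x ≈ 0, straight and square), and the arm is clear, so I hand in.

```bash
python3 -c "
from workcell import env
print(env.job_done())"
```

```text
the job is handed in; nothing more can be done
None
```

I handed the job in: the long cell stands square against the fence, with the jaw holding it at an estimated 5 N, and the short cell was left in the rack. No verdict came back.

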